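Finish the crosswise slat pot stand beside the stove

ROBOT

A 6-joint arm with a two-finger parallel gripper is mounted at the origin on the work surface. World frame = base frame: x ahead of the robot, y to its left, z up, the work surface at z = 0. Lengths are in m, angles in degrees, forces in N, time in s.
With the tool pointing down it reaches from about 0.35 to 0.95 m from the base axis. Payload 17.4 kg.
Tool frame: the origin (TCP) lies on the centre line of the jaws, within the pads' length; the fingertips stand 8 mm ahead of it and the grasp point (between the pads) lies 11 mm behind it; z points along the fingers, y is the line along which they close (so a half turn about z gives the same grasp; the last joint's range is limited). The gripper opens to 93 mm and grips with 3 to 60 N. Pads are 15 mm wide; open, the fingers measure 128 mm over their backs; the gripper's body (75 mm by 188 mm) begins 65 mm behind the grasp point.
Start: joints at [69.511, 6.646, 82.598, -0, 90.757, -2.166], TCP at [0.212, 0.641, 0.206] pointing down, gripper open.
Joint ranges: [-162.19, 162.19], [-47.58, 125.68], [4.15, 143.07], [-65.23, 245.23], [0.69, 171.88], [-170.13, 170.13]. Speed limits (degrees/s): [108.29, 108.29, 127.2, 180, 180, 180].

INTERFACE

Orientations are given as a 3x3 rotation matrix whose columns are the frame's x, y, z axes.
In Python, from bench import ctrl gives the robot as it stands.
- The arm moves only by the tool drive_tool, never from a script. Its argument "series" is a list of rows, each a list of 3 entries, a list of its own where there are three numbers: the shift along the world's x, y, z in cm, then the turn about the world's z in rad, then the finger opening in cm, from 0 to 9.3. In form: [[[x, y, z], spin, gripper], ...]. A call has 1 to 20 rows; each row is the pose to reach, as a shift and turn from the pose commanded when the call began; what a row does not reach only later rows make up. A row lasts 1/10 s, in which the tool goes at most 50 mm and 8.59 degrees, less where a joint would pass 70% of its speed; a pose out of reach is approached as far as the arm can. A call with a gripper value outside its range is refused whole. The fingers move at their own pace and stop on an object; "grip_force" is the grip in N (left out, the last holds). Time passes only in rows, so rows that repeat a pose let the fingers close. It gives the time, the measured TCP pose, the force, the opening and the grip force at its end, in the units of the state.
- ctrl.observe(): the state, without advancing time (a new reading comes with each control period).
- ctrl.read_camera(name): name is "scene" or "side" or "wrist"; returns (picture, depth): 400x640x3 uint8, red, green, blue; 400x640 float32, m along the optical axis (not along the pixel's ray), 0 where there is no reading.
- ctrl.camera_params(name): a dict with "vfov" (degrees; the focal length in pixels is half the picture's height over the tangent of half this angle, whatever the lens; pixels are square), "cx", "cy" (the principal point, pixels), "view" (4x4, takes a point from world to camera coordinates). Camera axes: x right, y down, z forward; pixel columns grow to the right and rows downward; lengths in m; the calibration is good to about 2 mm. A picture is of the moment at which its call begins: read the wrist's pose just before it. camera_params takes no time and is no camera call; for the wrist camera it gives the pose at the moment of the call.
- ctrl.job_done(): hands the job in; it is judged then, once.
Trained networks look in the newest picture that a camera, given by its name, has taken for a name from the list of things; names that differ only in an ending like _2 or _b are one class to them, and where a whole thing is asked for, a point or a joint stands for the part that bears it (a point fixed in the world has none). Each returns a list of dicts, best first, with "confidence" (0 to 1); they miss things now and then, are a little off and sometimes report something else, mostly with a low value. They report only what shows in the picture. A call takes as long as a camera call. They do not tell look-alikes from the thing itself.
- ctrl.search_frame(thing, camera): "bbox" ([left, top, right, bottom] in pixels, round what is visible of it).
- ctrl.outline_of(thing, camera): "pixels" (400x640 bool, what is visible of it) and "bbox" ([left, top, right, bottom] in pixels, round what is visible of it).
- ctrl.mark_of(thing, camera): "at" ([column, row] in pixels: a listed point, or the origin of a listed thing).
The state is a dict: "t": time; "qpos": joint angles; "qvel": joint speeds; "joint_torque": joint torques, N m; "tcp_pos": TCP position; "tool_rot": TCP orientation; "ft_force": force on the tool from outside, world axes, zero at the start; "moment": the same for the moment, N m; "gripper_width": finger opening in m; "gripper_force": force on a finger pad.
Only numpy, scipy, OpenCV 4.12 (cv2) and the standard library are available. Lean on these libraries where they do the work, as an engineer would, in place of code of your own. Each camera call takes 0.05 s, during which the arm holds its last target. There are 200 camera calls.

TASK

Finish the square pot stand beside the stove. First push the slipped middle slat along the two dark slats, without lifting it, until it is square to them and flush with their free ends, like its partner at the other end; then lay the two pale slats from the counter flat across the middle pair, one over each dark slat and directly in line with it, so that all ends and outer edges line up. Leave the spice tin, the shaker and the jar where they are.

Things in the scene. Friction and masses are not known exactly. Their poses are not given: they have to be found in the camera images.
- base: Fixed bottom layer of the stand: two dark slats, each 160 x 24 x 20 mm, lying along this frame's x axis with their centre lines at y = -68 and +68 mm (outer faces at y = -80 and +80, ends at x = -80 and +80), on a pale blue silicone 180 x 180 x 2 mm grip mat. Origin at the centre of the mat's underside, on the counter, z up; the dark slats' top faces are 22 mm above it.
- mid_seated: An oak slat, 160 mm long (x) by 24 mm wide (y) by 20 mm thick (z), 55 g, loose; origin at the centre of its underside, x along its length. Medium brown; it already lies across the dark slats (along the base's y), flush with their ends at the base's -x side: origin at x = -68, y = 0, z = 22 mm in the base's frame.
- mid_slipped: An oak slat, 160 mm long (x) by 24 mm wide (y) by 20 mm thick (z), 55 g, loose; origin at the centre of its underside, x along its length. Medium brown; it lies across the dark slats too, but has slipped in towards the middle and askew. Its proper place is flush with their other ends: origin at x = +68, y = 0, z = 22 mm in the base's frame, along the base's y.
- top_a: An oak slat, 160 mm long (x) by 24 mm wide (y) by 20 mm thick (z), 55 g, loose; origin at the centre of its underside, x along its length. Pale; starts flat on the counter. It belongs in the third layer, over one of the dark slats (either): origin at x = 0, y = -68 or +68, z = 42 mm in the base's frame, along the base's x.
- top_b: An oak slat, 160 mm long (x) by 24 mm wide (y) by 20 mm thick (z), 55 g, loose; origin at the centre of its underside, x along its length. Pale, the same as top_a; it belongs over the other dark slat.
- dabba: Bystander: round steel spice tin (masala dabba), 168 mm across, 80 mm high with its knob, loose; origin at the centre of its underside.
- shaker: Bystander: pink plastic twist-top shaker, 57 mm across, 108 mm high, loose; origin at the centre of its underside.
- jar: Bystander: glass jar with a green silicone lid, 84 mm across, 121 mm high, loose; origin at the centre of its underside. (A 300 mm high cream kettle with its lid flipped back also stands fixed on the counter, well away to the robot's left, about 0.6 m from its base; nothing needs to go there.)
Not all that is in view belongs to the job. Leave any purple or turquoise look-alike of the mid_slipped alone.

How it is judged (in metres and radians):
On the way, in this order (a step that is already met when the one before it is completed fails the run):
1. the slipped middle slat is pushed square and flush with the ends of the dark slats, its partner still flush at the other end (x of mid_slipped in the frame of base between 0.056 and 0.08 m and y of mid_slipped in the frame of base between -0.012 and 0.012 m and z of mid_slipped in the frame of base between 0.018 and 0.026 m and angle between the x axis of each of mid_slipped, mid_seated and the y axis of base, either way round below 0.13 rad and angle between each of mid_slipped, mid_seated's own z axis and vertical below 0.08 rad and linear speed of each of mid_slipped, mid_seated below 0.02 m/s and x of mid_seated in the frame of base between -0.08 and -0.056 m and y of mid_seated in the frame of base between -0.012 and 0.012 m and z of mid_seated in the frame of base between 0.018 and 0.026 m), for 0.2 s.
2. one pale slat lies flat across the middle pair, over a dark slat (all of step 1 and ((x of top_a in the frame of base between -0.012 and 0.012 m and y of top_a in the frame of base between 0.056 and 0.08 m and z of top_a in the frame of base between 0.038 and 0.046 m and angle between the x axis of top_a and the x axis of base, either way round below 0.13 rad and angle between top_a's own z axis and vertical below 0.08 rad and linear speed of top_a below 0.02 m/s) or (x of top_a in the frame of base between -0.012 and 0.012 m and y of top_a in the frame of base between -0.08 and -0.056 m and z of top_a in the frame of base between 0.038 and 0.046 m and angle between the x axis of top_a and the x axis of base, either way round below 0.13 rad and angle between top_a's own z axis and vertical below 0.08 rad and linear speed of top_a below 0.02 m/s) or (x of top_b in the frame of base between -0.012 and 0.012 m and y of top_b in the frame of base between 0.056 and 0.08 m and z of top_b in the frame of base between 0.038 and 0.046 m and angle between the x axis of top_b and the x axis of base, either way round below 0.13 rad and angle between top_b's own z axis and vertical below 0.08 rad and linear speed of top_b below 0.02 m/s) or (x of top_b in the frame of base between -0.012 and 0.012 m and y of top_b in the frame of base between -0.08 and -0.056 m and z of top_b in the frame of base between 0.038 and 0.046 m and angle between the x axis of top_b and the x axis of base, either way round below 0.13 rad and angle between top_b's own z axis and vertical below 0.08 rad and linear speed of top_b below 0.02 m/s))), for 0.2 s.
At the end, for the whole second after the job is handed in: Both middle slats lie across the dark slats, flush with their two ends, and the two pale slats lie flat across the middle pair, one over each dark slat: each within 12 mm along and across, 0.13 rad (7 degrees) of square, 4 mm of its layer's height, and at rest (all of step 1 and (((x of top_a in the frame of base between -0.012 and 0.012 m and y of top_a in the frame of base between 0.056 and 0.08 m and z of top_a in the frame of base between 0.038 and 0.046 m and angle between the x axis of top_a and the x axis of base, either way round below 0.13 rad and angle between top_a's own z axis and vertical below 0.08 rad and linear speed of top_a below 0.02 m/s) and (x of top_b in the frame of base between -0.012 and 0.012 m and y of top_b in the frame of base between -0.08 and -0.056 m and z of top_b in the frame of base between 0.038 and 0.046 m and angle between the x axis of top_b and the x axis of base, either way round below 0.13 rad and angle between top_b's own z axis and vertical below 0.08 rad and linear speed of top_b below 0.02 m/s)) or ((x of top_a in the frame of base between -0.012 and 0.012 m and y of top_a in the frame of base between -0.08 and -0.056 m and z of top_a in the frame of base between 0.038 and 0.046 m and angle between the x axis of top_a and the x axis of base, either way round below 0.13 rad and angle between top_a's own z axis and vertical below 0.08 rad and linear speed of top_a below 0.02 m/s) and (x of top_b in the frame of base between -0.012 and 0.012 m and y of top_b in the frame of base between 0.056 and 0.08 m and z of top_b in the frame of base between 0.038 and 0.046 m and angle between the x axis of top_b and the x axis of base, either way round below 0.13 rad and angle between top_b's own z axis and vertical below 0.08 rad and linear speed of top_b below 0.02 m/s)))); the robot touches nothing.
It fails at once if the slipped slat is lifted off the dark slats (by more than 10 mm) (z of mid_slipped in the frame of base above 0.032 m).
It fails at once if the spice tin, shaker or jar is moved by more than 30 mm or tipped (distance of any of dabba, shaker, jar from where it was at the start of the episode above 0.03 m or angle between any of dabba, shaker, jar's own z axis and vertical above 0.3 rad).
It also fails if it takes over 66 s, if anything falls off the work surface, if the arm or the gripper's body presses on something with over 40 N, if the wrist force passes 120 N, or if a joint passes its speed limit or range.

## Working session

There is one attempt and no reset: what is moved stays moved. The work goes in short steps, Python scripts to look and compute and a tool call to move; the robot and the scene stay as the last step left them, time stands still between calls to the robot, and variables do not carry over. Pictures are saved under pics/ and viewed, at most 10 in all, crops included, and the job is handed in when it is done.

Besides the shell and the picture viewer there is one more tool, called after ">>>" as name([rows], argument=value, ...), one row to a line, values as JSON. drive_tool: Moves the arm, as the interface text tells. Its arguments: {"type":"object","properties":{"series":{"type":"array"},"grip_force":{"type":"number"}},"required":["series"]}

```bash
mkdir -p pics; cat > h.py <<'E'
import numpy as np, cv2
from bench import ctrl
def snap(name):
    P=ctrl.camera_params(name); im,d=ctrl.read_camera(name); return im,d,P
def cloud(d,P):
    f=200/np.tan(np.radians(P["vfov"])/2)
    v,u=np.mgrid[0:400,0:640]
    X=np.stack([(u-P["cx"])/f*d,(v-P["cy"])/f*d,d,np.ones_like(d)],-1)
    W=X@np.linalg.inv(np.array(P["view"])).T
    W[d<=0]=np.nan
    return W[...,:3]
def proj(p,P):
    f=200/np.tan(np.radians(P["vfov"])/2)
    c=np.array(P["view"])@np.append(p,1); return c[0]/c[2]*f+P["cx"],c[1]/c[2]*f+P["cy"]
E
python3 - <<'E'
from h import *
for n in ["scene","side"]:
    im,d,P=snap(n); cv2.imwrite(f"pics/{n}0.png",im[...,::-1]); np.savez(f"{n}0.npz",im=im,d=d,W=cloud(d,P))
    W=cloud(d,P)
    print(n,P["vfov"],np.linalg.inv(np.array(P["view"])).round(2).tolist())
    for t in ["mid_slipped","top_a","base","mid_seated","dabba","shaker","jar"]:
        for r in ctrl.outline_of(t,n)[:5]:
            m=r["pixels"]; p=W[m]; p=p[~np.isnan(p[:,0])]
            print(t,round(r["confidence"],2),np.round(r["bbox"]),np.median(p,0).round(3) if len(p) else None, im[m].mean(0).round())
print(ctrl.observe()["t"],ctrl.observe()["ft_force"],ctrl.observe()["tool_rot"])
E
```

```text
scene 45.09119209075769 [[-0.5, 0.63, -0.59, 1.44], [0.87, 0.38, -0.32, 0.46], [0.02, -0.68, -0.74, 1.19], [0.0, 0.0, 0.0, 1.0]]
mid_slipped 0.93 [215. 211. 266. 234.] [ 0.749 -0.196  0.018] [ 97.  51. 128.]
mid_slipped 0.88 [281. 249. 315. 295.] [0.801 0.057 0.02 ] [101.  49. 137.]
mid_slipped 0.84 [412. 163. 420. 201.] [0.308 0.208 0.02 ] [69. 32. 94.]
mid_slipped 0.75 [350. 289. 396. 326.] [0.804 0.288 0.02 ] [ 12. 143. 143.]
mid_slipped 0.69 [324. 197. 366. 236.] [0.573 0.086 0.041] [142.  96.  59.]
top_a 0.7 [229. 177. 274. 203.] [ 0.619 -0.25   0.019] [188. 149. 102.]
top_a 0.66 [266. 148. 301. 173.] [ 0.451 -0.225  0.019] [184. 147. 101.]
base 0.72 [316. 192. 393. 246.] [0.562 0.094 0.005] [105. 112. 111.]
mid_seated 0.66 [356. 180. 392. 224.] [0.487 0.134 0.041] [143.  96.  57.]
dabba 0.7 [185. 119. 234. 161.] [ 0.526 -0.474  0.065] [140. 143. 144.]
dabba 0.37 [430. 273. 456. 309.] [0.711 0.431 0.092] [151.  61.  90.]
shaker 0.83 [429. 275. 456. 311.] [0.711 0.432 0.09 ] [151.  61.  90.]
shaker 0.37 [264. 151. 301. 175.] [ 0.451 -0.224  0.019] [188. 149. 102.]
jar 0.72 [437. 
[... 554 characters left out ...]
. 87.]
top_a 0.85 [355. 217. 407. 250.] [ 0.604 -0.257  0.018] [170. 140. 108.]
top_a 0.6 [310. 238. 351. 278.] [ 0.439 -0.229  0.018] [177. 146. 112.]
base 0.82 [246. 183. 314. 214.] [0.533 0.08  0.004] [96. 97. 96.]
mid_seated 0.59 [250. 177. 266. 209.] [0.471 0.118 0.041] [137.  98.  70.]
dabba 0.61 [393. 257. 474. 321.] [ 0.475 -0.506  0.065] [133. 135. 137.]
shaker 0.56 [243. 124. 257. 157.] [0.679 0.416 0.064] [123.  66.  84.]
jar 0.96 [188. 138. 218. 182.] [0.448 0.373 0.076] [102. 113. 102.]
0.8 [ 0.01150739 -0.19403398 -0.43398308] [[-9.49306736e-01  3.14351269e-01  2.55009617e-05]
 [ 3.14351270e-01  9.49306734e-01  5.45939234e-05]
 [-7.04656555e-06  5.98426389e-05 -9.99999998e-01]]
```

View pics/scene0.png

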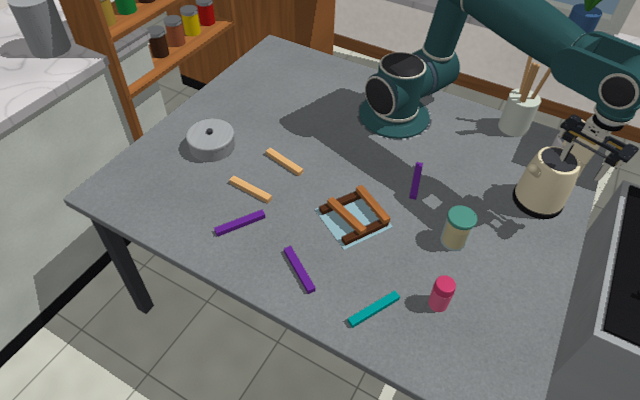

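View pics/side0.png

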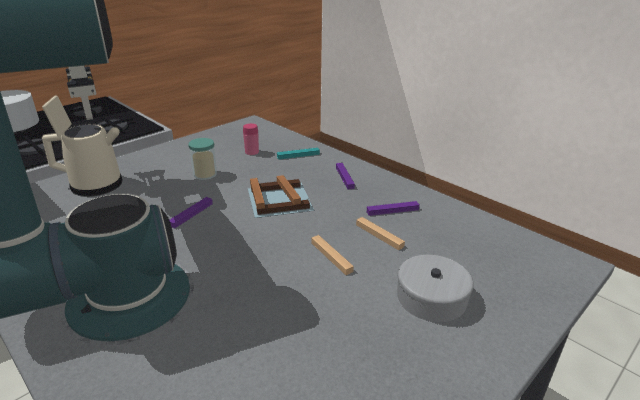

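The scene picture shows the stand at about (353,217). Its slipped slat is at (345,216) and its seated partner at (374,203). The pale slats are at (250,189) and (284,161).

Things that could be taken for the slipped slat:
- purple look-alikes at (240,222), (298,270) and (416,181)
- a turquoise look-alike at (374,308)
- the seated partner at (374,203)

I choose the brown slat at (345,216), the inner and askew one on the stand. I'll measure it and check it in a crop.

```bash
cat >> h.py <<'E'
def rect(p):
    "centre, long-axis angle (deg, mod 180), size of xy points"
    p=p.astype(np.float32); (c,s,a)=cv2.minAreaRect(p*1000)
    if s[0]<s[1]: a+=90; s=s[::-1]
    return np.round(np.array(c)/1000,4),round((a+90)%180-90,1),np.round(s,0)
def blobs(im,W,zlo,zhi,hsvlo,hsvhi,box,minn=40):
    hsv=cv2.cvtColor(im,cv2.COLOR_RGB2HSV)
    m=(cv2.inRange(hsv,hsvlo,hsvhi)>0)&(W[...,2]>zlo)&(W[...,2]<zhi)&(W[...,0]>box[0])&(W[...,0]<box[1])&(W[...,1]>box[2])&(W[...,1]<box[3])
    n,l=cv2.connectedComponents(m.astype(np.uint8))
    for i in range(1,n):
        k=l==i
        if k.sum()>=minn:
            p=W[k]; v,u=np.nonzero(k)
            print(k.sum(),"px",(round(u.mean()),round(v.mean())),"z",np.median(p[:,2]).round(4),"rect",*rect(p[:,:2]),"mean",p[:,:2].mean(0).round(4))
E
python3 - <<'E'
from h import *
for n in ["scene","side"]:
    D=np.load(n+"0.npz"); im,W=D["im"],D["W"]
    print(n,"top slats brown"); blobs(im,W,.034,.050,(5,90,60),(18,220,255),(.35,.75,-.1,.3))
    print("pale"); blobs(im,W,.012,.03,(10,60,110),(22,160,255),(.3,.8,-.4,-.1))
    print("mat"); blobs(im,W,-.005,.008,(85,20,80),(115,255,255),(.4,.75,-.1,.3))
    print("dark"); blobs(im,W,.014,.028,(0,60,10),(18,255,110),(.4,.75,-.1,.3))
    print("high"); m=(W[...,2]>.12)&(W[...,2]<.35)&(W[...,0]>0.0)&(W[...,0]<.5)&(W[...,1]>.3)&(W[...,1]<.9)
    if m.any(): print(np.percentile(W[m],[1,50,99],axis=0).round(3))
im=np.load("scene0.npz")["im"]
a=cv2.resize(im[170:260,300:410],None,fx=5,fy=5,interpolation=cv2.INTER_CUBIC)
cv2.imwrite("pics/crop0.png",a[...,::-1])
E
```

```text
scene top slats brown
350 px (372, 203) z 0.0423 rect [0.484  0.1298] 58.8 [161.  28.] mean [0.4869 0.1322]
356 px (346, 214) z 0.0422 rect [0.5685 0.0787] 67.6 [163.  29.] mean [0.5709 0.0824]
pale
279 px (284, 160) z 0.02 rect [ 0.4467 -0.2254] 78.7 [162.  34.] mean [ 0.4501 -0.2222]
326 px (250, 188) z 0.0196 rect [ 0.6148 -0.2489] 87.6 [160.  33.] mean [ 0.6149 -0.2467]
mat
444 px (361, 211) z 0.0026 rect [0.5036 0.1077] 65.4 [106.  67.] mean [0.5052 0.1058]
773 px (344, 228) z 0.0023 rect [0.596  0.1071] -75.5 [254. 136.] mean [0.5924 0.0879]
dark
137 px (349, 197) z 0.0221 rect [0.4887 0.0472] -36.5 [77. 31.] mean [0.4877 0.0499]
71 px (325, 208) z 0.0219 rect [0.5624 0.0052] -38.0 [36. 25.] mean [0.5644 0.0065]
278 px (363, 231) z 0.0219 rect [0.5792 0.1525] -30.5 [157.  27.] mean [0.5861 0.151 ]
high
[[0.104 0.37  0.12 ]
 [0.218 0.594 0.196]
 [0.489 0.721 0.348]]
side top slats brown
226 px (288, 188) z 0.0408 rect [0.5652 0.0811] 68.6 [162.  27.] mean [0.5608 0.0762]
217 px (257, 192) z 0.0411 rect [0.4797 0.1316] 60.0 [163.  24.] mean [0.4754 0.1251]
pale
383 px (381, 232) z 0.0191 rect [ 0.6126 -0.2476] 86.1 [163.  32.] mean [ 0.6085 -0.2534]
434 px (332, 253) z 0.0193 rect [ 0.4455 -0.2219] 78.8 [163.  28.] mean [ 0.4419 -0.2287]
mat
393 px (281, 203) z 0.0012 rect [0.5412 0.0965] 59.3 [191. 183.] mean [0.529  0.0723]
294 px (275, 197) z 0.0012 rect [0.541  0.1166] 62.9 [85. 77.] mean [0.5389 0.1169]
dark
56 px (294, 182) z 0.0206 rect [0.627  0.1254] -29.8 [36. 35.] mean [0.6255 0.1211]
108 px (269, 185) z 0.0207 rect [0.5551 0.1614] -41.0 [68. 34.] mean [0.553  0.1615]
283 px (283, 205) z 0.0206 rect [0.5041 0.0368] -30.8 [158.  30.] mean [0.5026 0.0338]
high
[[0.066 0.39  0.12 ]
 [0.153 0.564 0.19 ]
 [0.471 0.709 0.346]]
```

View pics/crop0.png

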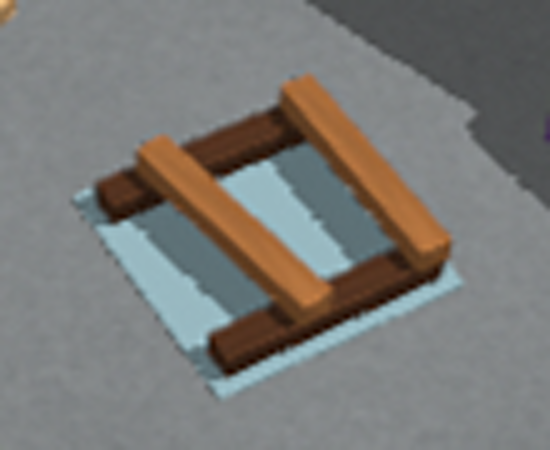

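The crop shows the two brown slats on the stand. The left one, at (235,225) in the crop, is askew and slipped inward. The right one, at (365,165), is flush at the far end, so the choice holds.

Base ≈ (0.541, 0.096) with x axis at -30.5°. The slipped slat is at base x ≈ +30 mm, turned +8.6°. The fingers start inside the kettle mouth, so I raise straight up first. Then I go to a point between the two brown slats, with the finger line along the base's y.

>>> drive_tool([
  [[0,0,5],0,8],
  [[0,0,10],0,8],
  [[0,0,15],0,8],
  [[0,0,20],0,8],
  [[0,0,20],0,8],
  [[31.2,-53.5,20],-0.213,8],
  [[31.2,-53.5,20],-0.213,8],
  [[31.2,-53.5,20],-0.213,8],
  [[31.2,-53.5,20],-0.213,8],
  [[31.2,-53.5,20],-0.213,8],
  [[31.2,-53.5,20],-0.213,8],
  [[31.2,-53.5,20],-0.213,8],
  [[31.2,-53.5,20],-0.213,8],
  [[31.2,-53.5,20],-0.213,8],
  [[31.2,-53.5,20],-0.213,8],
  [[31.2,-53.5,20],-0.213,8],
  [[31.2,-53.5,20],-0.213,8],
  [[31.2,-53.5,20],-0.213,8],
  [[31.2,-53.5,20],-0.213,8],
  [[31.2,-53.5,20],-0.213,8],
])

```text
t: 2.8
tcp_pos: [0.5241, 0.1058, 0.4056]
tool_rot: [[-0.861, 0.509, -0.0], [0.509, 0.861, 0.0], [0.0, -0.0, -1.0]]
ft_force: [-0.7, 0.9, 0.1]
gripper_width: 0.0796
gripper_force: 0.0
```

```bash
cat >> h.py <<'E'
BROWN=((5,90,60),(18,220,255)); PALE=((10,60,110),(22,170,255)); DARK=((0,60,10),(18,255,110))
BOX=(.35,.75,-.1,.3)
E
python3 - <<'E'
from h import *
im,d,P=snap("wrist"); W=cloud(d,P); cv2.imwrite("pics/w1.png",im[...,::-1])
s=ctrl.observe(); print(s["t"],s["tcp_pos"],s["ft_force"],s["gripper_width"], np.degrees(np.arctan2(s["tool_rot"][1][1],s["tool_rot"][0][1])))
blobs(im,W,.034,.050,*BROWN,BOX); print("dark"); blobs(im,W,.014,.028,*DARK,BOX)
print("mat"); blobs(im,W,-.008,.008,(85,20,80),(115,255,255),BOX)
print("pale"); blobs(im,W,.01,.03,*PALE,(.3,.8,-.4,-.1))
E
```

```text
2.85 [0.52389525 0.10636766 0.40581641] [-0.39938637 -0.09514829 -0.41114187] 0.08007425742600262 59.490840709544756
1103 px (321, 140) z 0.0422 rect [0.4822 0.1325] 59.4 [158.  22.] mean [0.482  0.1324]
1008 px (321, 191) z 0.0421 rect [0.5661 0.0828] 68.3 [158.  25.] mean [0.5656 0.0835]
dark
458 px (286, 167) z 0.0222 rect [0.4952 0.0456] -30.4 [83. 23.] mean [0.4936 0.0462]
314 px (354, 162) z 0.0222 rect [0.5548 0.1663] -30.6 [63. 21.] mean [0.5526 0.1667]
216 px (353, 203) z 0.022 rect [0.6228 0.1256] -29.0 [43. 20.] mean [0.6236 0.1255]
122 px (288, 208) z 0.0222 rect [0.5642 0.0045] -31.5 [24. 23.] mean [0.5654 0.0049]
mat
1969 px (320, 182) z 0.0021 rect [0.5422 0.0957] 59.4 [183. 181.] mean [0.5574 0.0865]
2013 px (320, 165) z 0.0022 rect [0.5298 0.1039] 59.9 [112.  82.] mean [0.5247 0.1041]
pale
897 px (166, 213) z 0.0203 rect [ 0.4462 -0.2215] 78.3 [161.  24.] mean [ 0.4464 -0.2184]
```

View pics/w1.png

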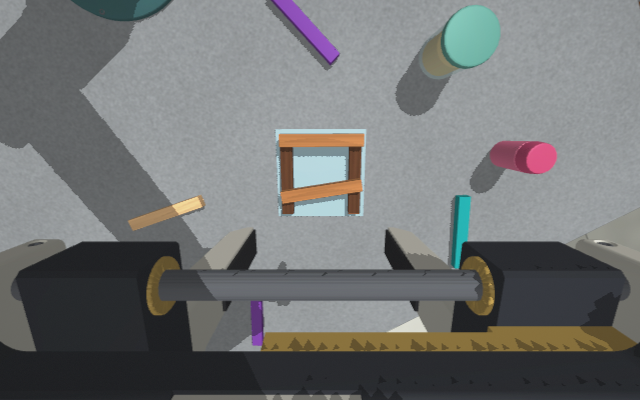

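The wrist view shows the base square at (320,172), the seated slat on the upper side at (321,140) and the askew one at (321,191). The hand is over the gap. The refined base is (0.5415, 0.0965) at -30.6°, with the slipped slat at x = +28 mm and +8.9°. Now I descend and push.

>>> drive_tool([
  [[0,0,-5],0,8],
  [[0,0,-10],0,8],
  [[0,0,-15],0,8],
  [[0,0,-20],0,8],
  [[0,0,-25],0,8],
  [[0,0,-30],0,8],
  [[0,0,-33],0,8],
  [[0,0,-35],0,8],
  [[0,0,-36.8],0,8],
  [[0,0,-36.8],0,8],
  [[0.86,-0.51,-36.8],0,8],
  [[1.72,-1.02,-36.8],0,8],
  [[2.4,-1.42,-36.8],0,8],
  [[3.0,-1.78,-36.8],0,8],
  [[3.6,-2.13,-36.8],0,8],
  [[4.1,-2.42,-36.8],0,8],
  [[4.6,-2.72,-36.8],0,8],
  [[5.05,-2.99,-36.8],0,8],
  [[5.5,-3.26,-36.8],0,8],
  [[5.5,-3.26,-36.8],0,8],
])

```text
t: 4.85
tcp_pos: [0.5796, 0.0729, 0.0378]
tool_rot: [[-0.861, 0.508, -0.0], [0.508, 0.861, -0.0], [-0.0, -0.0, -1.0]]
ft_force: [-1.1, -0.3, 0.3]
gripper_width: 0.0804
gripper_force: 0.0
```

```bash
cat >> h.py <<'E'
C=np.array([.5415,.0965]); A=np.radians(-30.6)
def tobase(p): p=np.asarray(p)-C; return np.round(1000*np.array([np.cos(A)*p[0]+np.sin(A)*p[1],-np.sin(A)*p[0]+np.cos(A)*p[1]]),1)
E
python3 - <<'E'
from h import *
s=ctrl.observe(); print(s["t"],s["tcp_pos"],tobase(s["tcp_pos"][:2]),s["ft_force"])
for n in ["scene","side"]:
    im,d,P=snap(n); W=cloud(d,P); print(n); blobs(im,W,.034,.050,*BROWN,BOX)
E
```

```text
4.85 [0.57962295 0.07286512 0.03779839] [44.8 -0.9] [-1.06583534 -0.30697092  0.33415071]
scene
292 px (374, 204) z 0.0421 rect [0.483  0.1304] 58.9 [164.  29.] mean [0.4873 0.1358]
103 px (338, 209) z 0.0419 rect [0.5579 0.049 ] 63.5 [95. 27.] mean [0.5626 0.0499]
106 px (358, 226) z 0.0421 rect [0.5892 0.1303] 64.7 [53. 25.] mean [0.5907 0.1347]
side
222 px (288, 188) z 0.0408 rect [0.5645 0.082 ] 68.7 [163.  26.] mean [0.5607 0.0769]
213 px (257, 192) z 0.0412 rect [0.4803 0.1324] 59.7 [166.  23.] mean [0.4759 0.1257]
```

```bash
python3 - <<'E'
from h import *
im1,d,P=snap("scene"); im2,d2,P2=snap("side")
a=cv2.resize(im1[150:260,290:430],None,fx=4,fy=4,interpolation=cv2.INTER_CUBIC)
b=cv2.resize(im2[130:230,230:340],None,fx=2.13*4.4/2.13,fy=4.4,interpolation=cv2.INTER_CUBIC)
b=b[:440,:484]; a=cv2.resize(a,(400,314)); b=cv2.resize(b,(396,360))
o=np.zeros((360,796,3),np.uint8); o[:314,:400]=a; o[:,400:]=b
cv2.imwrite("pics/chk2.png",o[...,::-1])
W=cloud(d,P); blobs(im1,W,.034,.050,*BROWN,BOX)
W=cloud(d2,P2); blobs(im2,W,.034,.050,*BROWN,BOX); print(ctrl.observe()["t"])
E
```

```text
292 px (374, 204) z 0.0424 rect [0.4832 0.1298] 58.9 [163.  27.] mean [0.4888 0.1377]
109 px (338, 209) z 0.0413 rect [0.5569 0.0502] 68.9 [99. 28.] mean [0.562  0.0498]
108 px (358, 226) z 0.0416 rect [0.5894 0.1319] 68.7 [49. 26.] mean [0.5907 0.1335]
225 px (288, 188) z 0.0412 rect [0.5651 0.0823] 68.7 [164.  25.] mean [0.5606 0.0768]
217 px (257, 192) z 0.041 rect [0.4807 0.1328] 59.7 [164.  24.] mean [0.4755 0.1251]
5.05
```

View pics/chk2.png

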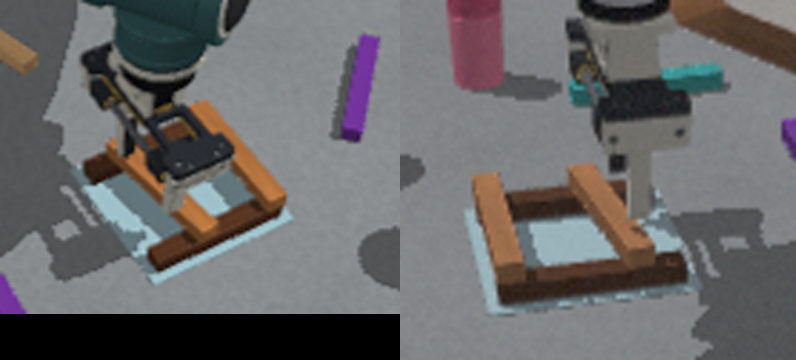

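The fingers seem to be on the far (+x) side of the slat, and the slat has not moved. I'll measure the fingers before going on.

```bash
python3 - <<'E'
from h import *
for n in ["scene","side"]:
    im,d,P=snap(n); W=cloud(d,P)
    for lo,hi in [(.028,.037),(.045,.06),(.06,.075),(.075,.09)]:
        m=(W[...,2]>lo)&(W[...,2]<hi)&(np.hypot(W[...,0]-C[0],W[...,1]-C[1])<.14)
        hsv=cv2.cvtColor(im,cv2.COLOR_RGB2HSV); m&=hsv[...,1]<80
        p=W[m]
        if len(p):
            b=np.array([tobase(q[:2]) for q in p])
            for sgn in (-1,1):
                k=b[b[:,1]*sgn>0]
                if len(k): print(n,lo,sgn,len(k),np.percentile(k,[5,50,95],axis=0).round(0).tolist())
im,d,P=snap("wrist"); W=cloud(d,P); blobs(im,W,.034,.050,*BROWN,BOX); cv2.imwrite("pics/w3.png",im[...,::-1])
E
```

```text
scene 0.028 -1 2 [[47.0, -74.0], [50.0, -48.0], [53.0, -22.0]]
scene 0.028 1 5 [[-54.0, 12.0], [33.0, 34.0], [50.0, 59.0]]
scene 0.045 -1 6 [[45.0, -69.0], [52.0, -46.0], [56.0, -42.0]]
scene 0.045 1 6 [[11.0, 38.0], [46.0, 42.0], [56.0, 61.0]]
scene 0.06 -1 23 [[41.0, -53.0], [51.0, -46.0], [56.0, -41.0]]
scene 0.06 1 20 [[40.0, 44.0], [52.0, 50.0], [57.0, 53.0]]
scene 0.075 -1 16 [[45.0, -59.0], [54.0, -47.0], [56.0, -41.0]]
scene 0.075 1 18 [[36.0, 43.0], [50.0, 50.0], [56.0, 53.0]]
side 0.028 -1 3 [[-80.0, -74.0], [-59.0, -74.0], [39.0, -30.0]]
side 0.045 -1 11 [[34.0, -55.0], [45.0, -51.0], [52.0, -42.0]]
side 0.045 1 14 [[34.0, 38.0], [41.0, 40.0], [49.0, 46.0]]
side 0.06 -1 29 [[34.0, -58.0], [42.0, -53.0], [52.0, -49.0]]
side 0.06 1 14 [[34.0, 34.0], [42.0, 39.0], [49.0, 46.0]]
side 0.075 -1 29 [[35.0, -59.0], [43.0, -55.0], [51.0, -49.0]]
14020 px (324, 45) z 0.0421 rect [0.4823 0.133 ] 59.7 [159.  25.] mean [0.4828 0.1327]
8878 px (330, 209) z 0.0421 rect [0.5663 0.083 ] 68.5 [160.  24.] mean [0.5665 0.0876]
```

View pics/w3.png

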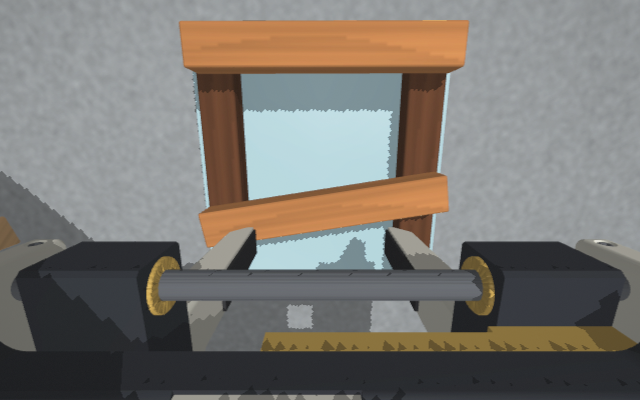

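The wrist view shows the fingertips at (240,250) and (400,250), already beyond the slat. The descent lagged behind its rows and the tool passed over the slat, which still lies untouched at (325,205). I back off slightly, rise, return to the gap and descend fully before pushing.

>>> drive_tool([
  [[0.5,-0.3,0],0,8],
  [[0.5,-0.3,2],0,8],
  [[0.5,-0.3,6],0,8],
  [[0.5,-0.3,6],0,8],
  [[0.5,-0.3,6],0,8],
  [[-2.5,1.5,6],0,8],
  [[-5.8,3.4,6],0,8],
  [[-5.8,3.4,6],0,8],
  [[-5.8,3.4,6],0,8],
  [[-5.8,3.4,6],0,8],
  [[-5.8,3.4,4],0,8],
  [[-5.8,3.4,2],0,8],
  [[-5.8,3.4,0],0,8],
  [[-5.8,3.4,0],0,8],
  [[-5.8,3.4,0],0,8],
  [[-5.8,3.4,0],0,8],
])

```text
t: 6.8
tcp_pos: [0.522, 0.1071, 0.0389]
tool_rot: [[-0.861, 0.508, 0.001], [0.508, 0.861, 0.0], [-0.001, 0.001, -1.0]]
ft_force: [0.3, 0.3, 0.9]
gripper_width: 0.08
gripper_force: 0.0
```

```bash
python3 - <<'E'
from h import *
s=ctrl.observe(); print(s["t"],s["tcp_pos"],tobase(s["tcp_pos"][:2]),s["ft_force"])
im,d,P=snap("wrist"); W=cloud(d,P); blobs(im,W,.034,.050,*BROWN,BOX)
im,d,P=snap("side"); W=cloud(d,P); blobs(im,W,.034,.050,*BROWN,BOX)
E
```

```text
6.8 [0.52199568 0.10706844 0.03891457] [-22.2  -0.8] [0.27454721 0.28228721 0.89796791]
10016 px (323, 162) z 0.0422 rect [0.4821 0.1329] 59.6 [160.  24.] mean [0.4818 0.1333]
3327 px (293, 311) z 0.0422 rect [0.5646 0.0742] 66.9 [140.  24.] mean [0.5615 0.0618]
222 px (288, 188) z 0.041 rect [0.5639 0.081 ] 68.6 [160.  25.] mean [0.5603 0.0759]
215 px (257, 192) z 0.0413 rect [0.4801 0.1317] 59.7 [165.  23.] mean [0.4755 0.125 ]
```

The fingers are now inside the gap at x = -22 mm and fully down, so I push.

>>> drive_tool([
  [[0.86,-0.51,0],0,8],
  [[1.5,-0.89,0],0,8],
  [[2.0,-1.18,0],0,8],
  [[2.5,-1.48,0],0,8],
  [[3.0,-1.77,0],0,8],
  [[3.5,-2.07,0],0,8],
  [[4.0,-2.36,0],0,8],
  [[4.5,-2.66,0],0,8],
  [[5.0,-2.96,0],0,8],
  [[5.4,-3.19,0],0,8],
  [[5.7,-3.37,0],0,8],
  [[5.7,-3.37,0],0,8],
  [[5.7,-3.37,0],0,8],
])

```text
t: 8.2
tcp_pos: [0.5781, 0.0735, 0.0378]
tool_rot: [[-0.861, 0.508, -0.0], [0.508, 0.861, 0.0], [0.0, -0.0, -1.0]]
ft_force: [0.2, 0.6, -0.4]
gripper_width: 0.0797
gripper_force: 0.0
```

```bash
python3 - <<'E'
from h import *
s=ctrl.observe(); print(s["t"],s["tcp_pos"],tobase(s["tcp_pos"][:2]),s["ft_force"])
im,d,P=snap("side"); W=cloud(d,P); blobs(im,W,.034,.050,*BROWN,BOX)
im,d,P=snap("scene"); W=cloud(d,P); blobs(im,W,.034,.050,*BROWN,BOX)
E
```

```text
8.2 [0.57811779 0.07350576 0.0377663 ] [43.2 -1.2] [ 0.2062387   0.61217224 -0.41260712]
221 px (288, 188) z 0.0408 rect [0.5643 0.0835] 67.8 [165.  26.] mean [0.5609 0.0775]
216 px (257, 192) z 0.0414 rect [0.4796 0.1313] 59.7 [166.  23.] mean [0.4749 0.1243]
286 px (374, 204) z 0.042 rect [0.4831 0.1296] 58.6 [163.  29.] mean [0.4884 0.1376]
124 px (338, 208) z 0.0415 rect [0.5573 0.0495] 69.0 [93. 24.] mean [0.5617 0.0494]
108 px (358, 226) z 0.0425 rect [0.5897 0.1321] 69.4 [49. 25.] mean [0.5914 0.1348]
```

The slat still hasn't moved, even though the force is near zero. I'll measure where the fingertips really are, using wrist depth and an enlarged side view.

```bash
python3 - <<'E'
from h import *
s=ctrl.observe(); print(s["tcp_pos"])
im,d,P=snap("wrist"); W=cloud(d,P)
for uv in [(250,235),(254,232),(252,250),(250,262),(245,245),(388,235),(390,255),(395,245)]:
    q=W[uv[1],uv[0]]; print(uv,q.round(4),tobase(q[:2]))
print("cam",np.linalg.inv(np.array(P["view"]))[:3].round(3).tolist())
blobs(im,W,.034,.050,*BROWN,BOX)
im2,d2,P2=snap("side")
for z in (.03,.045,.06):
  for y in (-.048,.048):
    x=.043; p=[C[0]+np.cos(A)*x-np.sin(A)*y,C[1]+np.sin(A)*x+np.cos(A)*y,z]; print(z,y,np.round(proj(p,P2),1), np.round(proj(p,P),1))
b=cv2.resize(im2[165:215,255:321],None,fx=6,fy=6,interpolation=cv2.INTER_NEAREST)
c=cv2.resize(im[100:400,140:500],(396,300))
o=np.zeros((300,800,3),np.uint8); o[:,:396]=b[:300,:396]; o[:,404:]=c
cv2.imwrite("pics/chk4.png",o[...,::-1])
E
```

```text
[0.57807477 0.07357999 0.0378476 ]
(250, 235) [0.5508 0.0424 0.061 ] [ 35.5 -41.8]
(254, 232) [nan nan nan] [nan nan]
(252, 250) [0.5587 0.039  0.0628] [ 44.1 -40.7]
(250, 262) [0.5632 0.0358 0.0672] [ 49.6 -41.1]
(245, 245) [0.5513 0.043  0.0754] [ 35.7 -41. ]
(388, 235) [0.5927 0.1117 0.0584] [36.3 39.2]
(390, 255) [0.6013 0.1069 0.0649] [46.2 39.4]
(395, 245) [0.5927 0.1119 0.074 ] [36.2 39.3]
cam [[0.508, 0.836, 0.208, 0.521], [0.861, -0.493, -0.123, 0.108], [-0.0, 0.242, -0.97, 0.217]]
13933 px (325, 47) z 0.0422 rect [0.4822 0.1328] 59.7 [160.  24.] mean [0.4829 0.1328]
8795 px (331, 210) z 0.0421 rect [0.5663 0.0828] 68.4 [159.  24.] mean [0.5666 0.0881]
0.03 -0.048 [295.9 196.7] [252.4 229.3]
0.03 0.048 [289.9 182. ] [390.7 229.5]
0.045 -0.048 [295.8 192.4] [247.  237.1]
0.045 0.048 [289.8 177.9] [396.3 237.3]
0.06 -0.048 [295.7 188.1] [240.7 246.3]
0.06 0.048 [289.7 173.7] [402.9 246.6]
```

View pics/chk4.png

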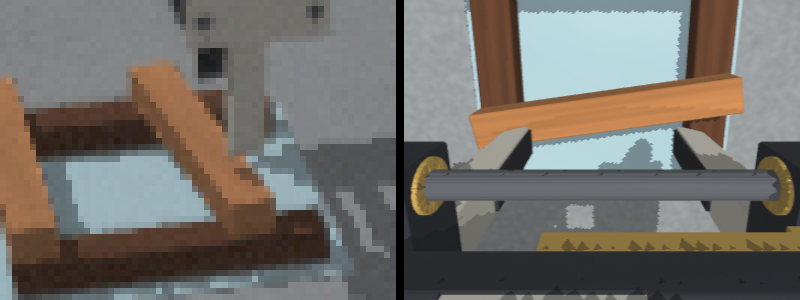

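The side crop shows the fingertip ending at (245,150), which works out to z ≈ 0.05. The tips therefore stand about 2 cm higher than the nominal 0.030 and skim over the slat, so I need to go lower. I close to 6 cm so the fingers fit between the dark slats even if the nominal tip is right, and go back to the gap 2 cm deeper.

>>> drive_tool([
  [[0,0,2],0,6],
  [[0,0,3],0,6],
  [[0,0,3],0,6],
  [[-2.5,1.5,3],0,6],
  [[-5.6,3.3,3],0,6],
  [[-5.6,3.3,3],0,6],
  [[-5.6,3.3,3],0,6],
  [[-5.6,3.3,3],0,6],
  [[-5.6,3.3,1],0,6],
  [[-5.6,3.3,0],0,6],
  [[-5.6,3.3,-1],0,6],
  [[-5.6,3.3,-2],0,6],
  [[-5.6,3.3,-2],0,6],
  [[-5.6,3.3,-2],0,6],
  [[-5.6,3.3,-2],0,6],
])

```text
t: 9.9
tcp_pos: [0.5226, 0.1065, 0.0185]
tool_rot: [[-0.861, 0.508, 0.001], [0.508, 0.861, 0.0], [-0.001, 0.001, -1.0]]
ft_force: [-0.4, -0.4, -0.1]
gripper_width: 0.0601
gripper_force: 0.0
```

```bash
python3 - <<'E'
from h import *
s=ctrl.observe(); print(s["t"],s["tcp_pos"],tobase(s["tcp_pos"][:2]),s["ft_force"],s["gripper_width"])
im,d,P=snap("scene"); W=cloud(d,P); hsv=cv2.cvtColor(im,cv2.COLOR_RGB2HSV)
c=W[...,:2]-C; X=np.cos(A)*c[...,0]+np.sin(A)*c[...,1]; Y=-np.sin(A)*c[...,0]+np.cos(A)*c[...,1]
m=(abs(X+22)<14)&(abs(Y)<52)&(W[...,2]>.008)&(W[...,2]<.1)
z=W[m][:,2]; print("scene finger z",np.sort(z)[:12].round(3))
E
```

```text
9.9 [0.5225812  0.1065446  0.01845871] [-21.4  -1. ] [-0.43052828 -0.41205135 -0.06924397] 0.06005748948848692
scene finger z []
```

>>> drive_tool([
  [[0.86,-0.51,0],0,6],
  [[1.5,-0.89,0],0,6],
  [[2.0,-1.18,0],0,6],
  [[2.5,-1.48,0],0,6],
  [[3.0,-1.77,0],0,6],
  [[3.5,-2.07,0],0,6],
  [[4.0,-2.36,0],0,6],
  [[4.4,-2.6,0],0,6],
  [[4.4,-2.6,0],0,6],
  [[4.4,-2.6,0],0,6],
])

```text
t: 10.95
tcp_pos: [0.5662, 0.0805, 0.0178]
tool_rot: [[-0.861, 0.508, -0.0], [0.508, 0.861, -0.0], [0.0, -0.0, -1.0]]
ft_force: [0.1, 0.7, 0.2]
gripper_width: 0.0599
gripper_force: 0.0
```

```bash
python3 - <<'E'
from h import *
s=ctrl.observe(); print(s["t"],s["tcp_pos"],tobase(s["tcp_pos"][:2]),s["ft_force"])
for n in ["wrist","side","scene"]:
    im,d,P=snap(n); W=cloud(d,P); print(n); blobs(im,W,.034,.050,*BROWN,BOX)
E
```

```text
10.95 [0.56616713 0.08046588 0.01776529] [29.4 -1.2] [0.11718383 0.66946724 0.22000581]
wrist
16778 px (325, 65) z 0.0422 rect [0.4821 0.1326] 59.7 [160.  24.] mean [0.4825 0.1328]
1176 px (320, 264) z 0.0412 rect [0.5762 0.0749] 56.7 [64.  7.] mean [0.5757 0.0749]
side
214 px (257, 192) z 0.041 rect [0.4794 0.131 ] 59.6 [168.  24.] mean [0.4753 0.1247]
142 px (298, 191) z 0.0411 rect [0.5756 0.0549] 58.4 [130.  23.] mean [0.5675 0.0397]
scene
250 px (375, 204) z 0.0426 rect [0.4839 0.1311] 59.4 [162.  27.] mean [0.4889 0.1401]
356 px (339, 217) z 0.042 rect [0.5858 0.0672] 60.1 [160.  30.] mean [0.5903 0.0697]
```

The slat moves now and has squared up: x ≈ 51 mm, angle ≈ 60°. It needs another 17 mm.

>>> drive_tool([
  [[0.4,-0.24,0],0,6],
  [[0.8,-0.47,0],0,6],
  [[1.15,-0.68,0],0,6],
  [[1.46,-0.87,0],0,6],
  [[1.46,-0.87,0],0,6],
  [[1.46,-0.87,0],0,6],
  [[-1,0.6,0],0,6],
  [[-1,0.6,0],0,6],
  [[-1,0.6,5],0,6],
  [[-1,0.6,10],0,6],
  [[-1,0.6,15],0,6],
  [[-1,0.6,20],0,6],
  [[-1,0.6,20],0,6],
  [[-1,0.6,20],0,6],
  [[-1,0.6,20],0,6],
])

```text
t: 12.6
tcp_pos: [0.5559, 0.0864, 0.2164]
tool_rot: [[-0.861, 0.508, -0.002], [0.508, 0.861, -0.0], [0.001, -0.001, -1.0]]
ft_force: [0.5, 0.3, -0.5]
gripper_width: 0.0599
gripper_force: 0.0
```

```bash
python3 - <<'E'
from h import *
s=ctrl.observe(); print(s["t"],s["tcp_pos"],tobase(s["tcp_pos"][:2]),s["ft_force"])
for n in ["wrist","scene"]:
    im,d,P=snap(n); W=cloud(d,P); print(n); blobs(im,W,.034,.050,*BROWN,BOX)
    print("dark");blobs(im,W,.014,.028,*DARK,BOX)
    print("mat"); blobs(im,W,-.008,.008,(85,20,80),(115,255,255),BOX)
    blobs(im,W,.01,.03,*PALE,(.3,.8,-.4,-.1))
cv2.imwrite("pics/x.png",im)
E
```

```text
12.6 [0.55588916 0.08635409 0.21635547] [17.6 -1.4] [ 0.46193075  0.34755833 -0.52680369]
wrist
2792 px (322, 113) z 0.0422 rect [0.4822 0.1329] 59.5 [159.  23.] mean [0.4822 0.133 ]
2121 px (320, 222) z 0.0421 rect [0.5987 0.0606] 59.4 [158.  23.] mean [0.5977 0.0613]
dark
1284 px (270, 165) z 0.0221 rect [0.5071 0.0385] -29.9 [115.  25.] mean [0.5037 0.0408]
1186 px (371, 166) z 0.0221 rect [0.5755 0.1542] -31.7 [115.  24.] mean [0.572  0.1548]
mat
1165 px (295, 126) z 0.002 rect [0.5311 0.1019] 59.5 [182. 159.] mean [0.4763 0.0928]
6979 px (321, 167) z 0.0022 rect [0.5438 0.0954] -30.5 [118. 112.] mean [0.5416 0.0964]
427 px (384, 172) z 0.0022 rect [0.5991 0.1644] -30.3 [146.   7.] mean [0.5923 0.1682]
1730 px (98, 223) z 0.0203 rect [ 0.4464 -0.2206] 78.4 [160.  24.] mean [ 0.4481 -0.2084]
scene
349 px (373, 203) z 0.0422 rect [0.4834 0.1298] 59.1 [164.  27.] mean [0.4872 0.1327]
365 px (335, 219) z 0.0421 rect [0.602  0.0588] 60.4 [158.  28.] mean [0.6044 0.0602]
dark
202 px (344, 199) z 0.0221 rect [0.5024 0.0386] -29.8 [106.  26.] mean [0.5032 0.0408]
274 px (365, 230) z 0.0215 rect [0.5778 0.153 ] -29.1 [162.  28.] mean [0.5785 0.1553]
mat
787 px (356, 215) z 0.0025 rect [0.5246 0.0946] -29.6 [108. 104.] mean [0.5257 0.096 ]
448 px (348, 232) z 0.0023 rect [0.5416 0.0945] -31.2 [185. 184.] mean [0.5982 0.1048]
292 px (284, 161) z 0.02 rect [ 0.4482 -0.2245] 78.1 [164.  30.] mean [ 0.4504 -0.2208]
337 px (250, 188) z 0.02 rect [ 0.614  -0.2507] 86.8 [161.  30.] mean [ 0.6156 -0.2478]
```

The slipped slat is now at base x ≈ +69 mm, square, and 137 mm from its partner (136 is ideal), so step 1 is met. Next is the near pale slat, top_a, at (0.446, -0.2215) and 78.4°. I go above it turned -71°.

>>> drive_tool([
  [[-3,-8,0],-0.3,5],
  [[-11,-30.8,0],-1.239,5],
  [[-11,-30.8,0],-1.239,5],
  [[-11,-30.8,0],-1.239,5],
  [[-11,-30.8,0],-1.239,5],
  [[-11,-30.8,0],-1.239,5],
  [[-11,-30.8,0],-1.239,5],
  [[-11,-30.8,0],-1.239,5],
  [[-11,-30.8,0],-1.239,5],
  [[-11,-30.8,0],-1.239,5],
  [[-11,-30.8,-5],-1.239,5],
  [[-11,-30.8,-10],-1.239,5],
  [[-11,-30.8,-15],-1.239,5],
  [[-11,-30.8,-18],-1.239,5],
  [[-11,-30.8,-18],-1.239,5],
  [[-11,-30.8,-18],-1.239,5],
  [[-11,-30.8,-18],-1.239,5],
])

```text
t: 14.4
tcp_pos: [0.4472, -0.222, 0.04]
tool_rot: [[0.199, 0.98, 0.002], [0.98, -0.199, -0.001], [-0.001, 0.002, -1.0]]
ft_force: [-0.1, -0.4, 0.4]
gripper_width: 0.0502
gripper_force: 0.0
```

```bash
python3 - <<'E'
from h import *
s=ctrl.observe(); print(s["t"],s["tcp_pos"],s["ft_force"],s["gripper_width"],s["qpos"],np.degrees(np.arctan2(s["tool_rot"][1][1],s["tool_rot"][0][1])))
for n in ["wrist","scene","side"]:
    im,d,P=snap(n); W=cloud(d,P); print(n); blobs(im,W,.01,.03,*PALE,(.3,.8,-.4,-.1))
    if n=="side":
        # lowest finger points near the TCP
        R=np.array(s["tool_rot"]); q=(W-np.array(s["tcp_pos"]))@R
        m=(abs(q[...,0])<.015)&(abs(q[...,1])<.05)&(W[...,2]>.026)&(W[...,2]<.12)
        print("finger z low",np.sort(W[m][:,2])[:15].round(3), "y", q[m][np.argsort(W[m][:,2])][:8,1].round(3))
        f=cv2.resize(im[215:285,290:370],None,fx=7,fy=7,interpolation=cv2.INTER_NEAREST); cv2.imwrite("pics/f5.png",f[...,::-1])
        for z in (.0,.02,.03,.04,.05): print(z,np.round(proj([s["tcp_pos"][0],s["tcp_pos"][1],z],P),1))
E
```

```text
14.4 [ 0.44722479 -0.22196454  0.04003501] [-0.13192701 -0.4168334   0.3637579 ] 0.050159813089099045 [-2.93232858e+01 -1.02901110e+01  1.14849108e+02 -3.45973249e-04
  7.52912220e+01 -1.78516957e+01] -11.47144518871032
wrist
6859 px (546, 179) z 0.02 rect [ 0.6127 -0.2308] 86.5 [126.  26.] mean [ 0.6113 -0.2224]
5224 px (319, 189) z 0.0202 rect [ 0.4507 -0.2011] 78.3 [116.  24.] mean [ 0.4515 -0.197 ]
537 px (319, 309) z 0.0202 rect [ 0.4318 -0.2918] -11.2 [23. 17.] mean [ 0.4319 -0.2918]
scene
242 px (286, 162) z 0.0197 rect [ 0.4468 -0.2249] 78.1 [161.  32.] mean [ 0.4538 -0.2108]
343 px (250, 188) z 0.0198 rect [ 0.6134 -0.25  ] 86.6 [162.  30.] mean [ 0.6156 -0.2463]
side
408 px (380, 232) z 0.0189 rect [ 0.6118 -0.2477] 86.2 [160.  29.] mean [ 0.6082 -0.2526]
401 px (334, 255) z 0.0189 rect [ 0.4437 -0.2231] 79.0 [160.  27.] mean [ 0.4388 -0.237 ]
finger z low [0.052 0.053 0.053 0.053 0.054 0.054 0.054 0.054 0.055 0.056 0.056 0.056
 0.056 0.056 0.056] y [-0.026  0.029  0.026  0.025  0.025 -0.032  0.026  0.033]
0.0 [331.5 256.7]
0.02 [331.7 250.5]
0.03 [331.8 247.4]
0.04 [331.9 244.3]
0.05 [332.  241.1]
```

View pics/f5.png

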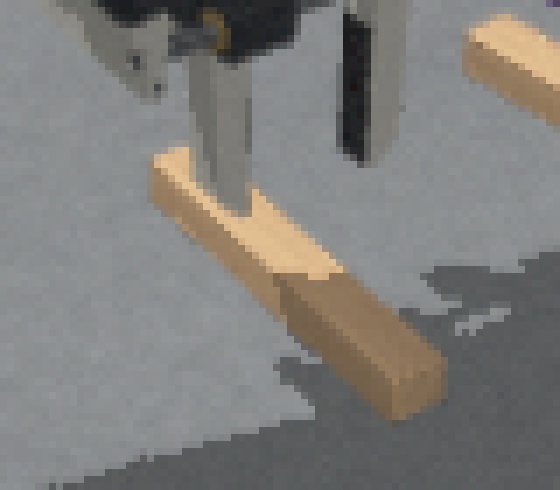

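The side crop shows the near fingertip ending at (235,213), which is z ≈ 0.052 with TCP z = 0.040. The tips really stand about 12 mm behind the TCP, so I lower another 4.4 cm (tips at about 8 mm) and grip.

>>> drive_tool([
  [[-0.1,0,-2],0,5],
  [[-0.1,0,-3],0,5],
  [[-0.1,0,-4],0,5],
  [[-0.1,0,-4.4],0,5],
  [[-0.1,0,-4.4],0,5],
  [[-0.1,0,-4.4],0,5],
  [[-0.1,0,-4.4],0,1],
  [[-0.1,0,-4.4],0,1],
  [[-0.1,0,-4.4],0,1],
  [[-0.1,0,-4.4],0,1],
  [[-0.1,0,-4.4],0,1],
  [[-0.1,0,-4.4],0,1],
], grip_force=25)

```text
t: 15.75
tcp_pos: [0.4453, -0.2216, -0.006]
tool_rot: [[0.2, 0.98, 0.0], [0.98, -0.2, -0.0], [-0.0, 0.0, -1.0]]
ft_force: [-1.2, 0.5, 1.9]
gripper_width: 0.0236
gripper_force: 25.0
```

Gripped: width is 23.6 mm at 25 N. I lift it and carry it over the +y dark slat.

>>> drive_tool([
  [[0,0,4],0,1],
  [[0,0,8],0,1],
  [[0,0,12],0,1],
  [[0,0,14],0,1],
  [[13,37.7,14],1.238,1],
  [[13,37.7,14],1.238,1],
  [[13,37.7,14],1.238,1],
  [[13,37.7,14],1.238,1],
  [[13,37.7,14],1.238,1],
  [[13,37.7,14],1.238,1],
  [[13,37.7,14],1.238,1],
  [[13,37.7,14],1.238,1],
  [[13,37.7,14],1.238,1],
  [[13,37.7,14],1.238,1],
  [[13,37.7,14],1.238,1],
  [[13,37.7,14],1.238,1],
  [[13,37.7,7],1.238,1],
  [[13,37.7,7],1.238,1],
  [[13,37.7,7],1.238,1],
  [[13,37.7,7],1.238,1],
])

```text
t: 17.75
tcp_pos: [0.5755, 0.155, 0.0649]
tool_rot: [[-0.86, 0.51, 0.001], [0.51, 0.86, 0.0], [-0.0, 0.0, -1.0]]
ft_force: [0.2, 0.3, -0.8]
gripper_width: 0.0236
gripper_force: 25.0
```

```bash
cat >> h.py <<'E'
def held(lo,hi,names=("wrist","scene","side")):
    s=ctrl.observe(); print(s["t"],np.round(s["tcp_pos"],4),tobase(s["tcp_pos"][:2]),np.round(s["ft_force"],1),round(s["gripper_width"],4))
    for n in names:
        im,d,P=snap(n); W=cloud(d,P); print(n,"mid"); blobs(im,W,.034,.050,(5,155,60),BROWN[1],BOX)
        print(" pale"); blobs(im,W,lo,hi,(8,40,70),(24,165,255),BOX)
E
python3 -c "
from h import *
held(.052,.115)
im,d,P=snap('scene'); print(cv2.cvtColor(im[160:163,284:286],cv2.COLOR_RGB2HSV)[0,0],cv2.cvtColor(im[188:190,250:252],cv2.COLOR_RGB2HSV)[0,0],cv2.cvtColor(im[219:221,335:337],cv2.COLOR_RGB2HSV)[0,0])"
```

```text
17.75 [0.5755 0.155  0.0649] [-0.5 67.7] [ 0.2  0.3 -0.8] 0.0236
wrist mid
 pale
7010 px (320, 186) z 0.0911 rect [0.547  0.1719] -31.4 [92. 25.] mean [0.5444 0.1736]
1180 px (320, 316) z 0.0911 rect [0.6135 0.1326] 60.5 [23. 23.] mean [0.6136 0.1327]
scene mid
313 px (334, 219) z 0.0421 rect [0.6016 0.0582] 59.0 [160.  26.] mean [0.6045 0.0587]
 pale
266 px (355, 221) z 0.0906 rect [0.6106 0.1323] -32.9 [87. 30.] mean [0.6154 0.1333]
side mid
 pale
384 px (275, 166) z 0.0872 rect [0.5754 0.1551] -29.1 [160.  36.] mean [0.5719 0.15  ]
[105  12  87] [ 17 115 228] [ 14 165 105]
```

The held slat is level: its top is at 0.091 (bottom 0.071) and its centre is over the +y slot at (0.575, 0.155). I lower 2.9 cm, release and rise.

>>> drive_tool([
  [[0,0,-1.2],0,1],
  [[0,0,-2.2],0,1],
  [[0,0,-2.6],0,1],
  [[0,0,-2.8],0,1],
  [[0,0,-2.9],0,1],
  [[0,0,-2.9],0,1],
  [[0,0,-2.9],0,1],
  [[0,0,-2.9],0,4],
  [[0,0,-2.9],0,4],
  [[0,0,-2.9],0,4],
  [[0,0,-2.9],0,4],
  [[0,0,-1],0,4],
  [[0,0,3],0,4],
  [[0,0,8],0,4],
  [[0,0,12],0,4],
  [[0,0,15],0,4],
  [[0,0,15],0,4],
  [[0,0,15],0,4],
])

```text
t: 19.75
tcp_pos: [0.5753, 0.1555, 0.2139]
tool_rot: [[-0.861, 0.509, 0.001], [0.509, 0.861, 0.0], [-0.0, 0.0, -1.0]]
ft_force: [0.1, -0.1, -0.4]
gripper_width: 0.0399
gripper_force: 0.0
```

```bash
python3 - <<'E'
from h import *
held(.052,.075)
im,d,P=snap("wrist"); W=cloud(d,P); blobs(im,W,.034,.050,*BROWN,BOX)
im,d,P=snap("scene"); W=cloud(d,P); blobs(im,W,.012,.03,*PALE,(.3,.8,-.4,-.1))
E
```

```text
19.75 [0.5753 0.1555 0.2139] [-0.9 68. ] [ 0.1 -0.1 -0.4] 0.0399
wrist mid
 pale
2594 px (320, 184) z 0.0622 rect [0.5764 0.1553] -30.6 [158.  23.] mean [0.5726 0.1575]
scene mid
229 px (369, 199) z 0.0422 rect [0.4747 0.113 ] 59.4 [120.  26.] mean [0.4774 0.1147]
263 px (332, 216) z 0.0424 rect [0.6029 0.058 ] 58.1 [160.  26.] mean [0.5984 0.0479]
 pale
416 px (366, 222) z 0.0619 rect [0.5776 0.1516] -31.0 [161.  28.] mean [0.5798 0.1528]
side mid
 pale
294 px (275, 173) z 0.0603 rect [0.5746 0.1541] -31.0 [160.  34.] mean [0.5715 0.1519]
2240 px (254, 129) z 0.0422 rect [0.4759 0.122 ] 59.4 [134.  22.] mean [0.4761 0.1225]
796 px (235, 234) z 0.042 rect [0.5808 0.0302] 59.3 [87. 24.] mean [0.5741 0.0271]
438 px (300, 237) z 0.0421 rect [0.6197 0.0956] 59.1 [33. 24.] mean [0.6197 0.0979]
327 px (250, 188) z 0.0201 rect [ 0.6131 -0.2506] 86.9 [164.  29.] mean [ 0.6153 -0.248 ]
```

top_a is down at z 0.042, centred (0.576, 0.155) and at -30.6°, as wanted. Next is top_b at (0.612, -0.2485), 86.7°.

>>> drive_tool([
  [[3.7,-40.4,0],-1.094,5],
  [[3.7,-40.4,0],-1.094,5],
  [[3.7,-40.4,0],-1.094,5],
  [[3.7,-40.4,0],-1.094,5],
  [[3.7,-40.4,0],-1.094,5],
  [[3.7,-40.4,0],-1.094,5],
  [[3.7,-40.4,0],-1.094,5],
  [[3.7,-40.4,0],-1.094,5],
  [[3.7,-40.4,0],-1.094,5],
  [[3.7,-40.4,0],-1.094,5],
  [[3.7,-40.4,0],-1.094,5],
  [[3.7,-40.4,0],-1.094,5],
  [[3.7,-40.4,0],-1.094,5],
  [[3.7,-40.4,-4],-1.094,5],
  [[3.7,-40.4,-4],-1.094,5],
  [[3.7,-40.4,-4],-1.094,5],
])

```text
t: 21.6
tcp_pos: [0.612, -0.2479, 0.1741]
tool_rot: [[0.056, 0.998, -0.001], [0.998, -0.056, 0.0], [0.0, -0.001, -1.0]]
ft_force: [-0.2, -0.4, 0.0]
gripper_width: 0.0501
gripper_force: 0.0
```

```bash
python3 - <<'E'
from h import *
s=ctrl.observe(); print(s["t"],s["tcp_pos"],s["gripper_width"],np.degrees(np.arctan2(s["tool_rot"][1][1],s["tool_rot"][0][1])))
im,d,P=snap("wrist"); W=cloud(d,P); blobs(im,W,.01,.03,*PALE,(.3,.8,-.4,-.1))
E
```

```text
21.6 [ 0.61202384 -0.24788174  0.17410508] 0.05012904931393185 -3.2269837486681583
2592 px (321, 183) z 0.0202 rect [ 0.6127 -0.2479] 86.6 [159.  24.] mean [ 0.6132 -0.2428]
```

Aligned over it. I descend to TCP z ≈ -0.005 and grip.

>>> drive_tool([
  [[0,0,-5],0,5],
  [[0,0,-10],0,5],
  [[0,0,-13],0,5],
  [[0,0,-15],0,5],
  [[0,0,-16.5],0,5],
  [[0,0,-17.4],0,5],
  [[0,0,-17.9],0,5],
  [[0,0,-17.9],0,5],
  [[0,0,-17.9],0,5],
  [[0,0,-17.9],0,1],
  [[0,0,-17.9],0,1],
  [[0,0,-17.9],0,1],
  [[0,0,-17.9],0,1],
  [[0,0,-17.9],0,1],
  [[0,0,-17.9],0,1],
], grip_force=25)

```text
t: 23.15
tcp_pos: [0.6123, -0.2486, -0.0049]
tool_rot: [[0.057, 0.998, 0.0], [0.998, -0.057, -0.0], [-0.0, 0.0, -1.0]]
ft_force: [-2.0, 0.8, 2.3]
gripper_width: 0.0241
gripper_force: 25.0
```

>>> drive_tool([
  [[0,0,4],0,1],
  [[0,0,8],0,1],
  [[0,0,12],0,1],
  [[0,0,14],0,1],
  [[-10.5,28.6,14],1.094,1],
  [[-10.5,28.6,14],1.094,1],
  [[-10.5,28.6,14],1.094,1],
  [[-10.5,28.6,14],1.094,1],
  [[-10.5,28.6,14],1.094,1],
  [[-10.5,28.6,14],1.094,1],
  [[-10.5,28.6,14],1.094,1],
  [[-10.5,28.6,14],1.094,1],
  [[-10.5,28.6,14],1.094,1],
  [[-10.5,28.6,14],1.094,1],
  [[-10.5,28.6,14],1.094,1],
  [[-10.5,28.6,7],1.094,1],
  [[-10.5,28.6,7],1.094,1],
  [[-10.5,28.6,7],1.094,1],
  [[-10.5,28.6,7],1.094,1],
])

```text
t: 25.05
tcp_pos: [0.5075, 0.0373, 0.0656]
tool_rot: [[-0.86, 0.51, 0.0], [0.51, 0.86, 0.0], [-0.0, 0.0, -1.0]]
ft_force: [0.1, -0.0, -0.5]
gripper_width: 0.024
gripper_force: 25.0
```

```bash
python3 -c "
from h import *
held(.075,.115)"
```

```text
25.05 [0.5075 0.0373 0.0656] [  0.9 -68.3] [ 0.1 -0.  -0.5] 0.024
wrist mid
 pale
7148 px (320, 184) z 0.0908 rect [0.4787 0.0541] -30.9 [94. 25.] mean [0.4757 0.0564]
1178 px (320, 316) z 0.0908 rect [0.5466 0.0143] 60.4 [24. 23.] mean [0.5463 0.0147]
scene mid
217 px (369, 199) z 0.0424 rect [0.4762 0.1163] 58.0 [110.  29.] mean [0.4787 0.1173]
274 px (332, 216) z 0.0423 rect [0.6019 0.0603] 59.4 [159.  28.] mean [0.5988 0.0477]
 pale
229 px (331, 191) z 0.0909 rect [0.5407 0.0156] -32.1 [86. 29.] mean [0.5467 0.0158]
side mid
 pale
187 px (298, 184) z 0.0888 rect [0.5422 0.015 ] -18.1 [77. 36.] mean [0.5428 0.0094]
223 px (268, 188) z 0.0886 rect [0.4709 0.0578] -30.2 [79. 37.] mean [0.4662 0.0553]
```

It is over the slot with its bottom at 0.071. I lower 2.9 cm, release and rise well clear.

>>> drive_tool([
  [[-0.05,0.05,-1.2],0,1],
  [[-0.05,0.05,-2.2],0,1],
  [[-0.05,0.05,-2.6],0,1],
  [[-0.05,0.05,-2.8],0,1],
  [[-0.05,0.05,-2.9],0,1],
  [[-0.05,0.05,-2.9],0,1],
  [[-0.05,0.05,-2.9],0,1],
  [[-0.05,0.05,-2.9],0,4],
  [[-0.05,0.05,-2.9],0,4],
  [[-0.05,0.05,-2.9],0,4],
  [[-0.05,0.05,-2.9],0,4],
  [[-0.05,0.05,-1],0,4],
  [[-0.05,0.05,3],0,4],
  [[-0.05,0.05,8],0,4],
  [[-0.05,0.05,13],0,4],
  [[-0.05,0.05,18],0,4],
  [[-0.05,0.05,20],0,4],
  [[-0.05,0.05,20],0,4],
  [[-0.05,0.05,20],0,4],
])

```text
t: 27.1
tcp_pos: [0.5067, 0.038, 0.2641]
tool_rot: [[-0.861, 0.509, -0.0], [0.509, 0.861, 0.0], [0.0, -0.0, -1.0]]
ft_force: [0.9, -1.0, -0.9]
gripper_width: 0.04
gripper_force: 0.0
```

```bash
python3 - <<'E'
from h import *
held(.052,.075)
im,d,P=snap("wrist"); W=cloud(d,P); print("wrist brown"); blobs(im,W,.034,.050,*BROWN,BOX)
im,d,P=snap("scene"); cv2.imwrite("pics/end.png",cv2.resize(im[100:330,180:480],None,fx=2.6,fy=2.6)[...,::-1])
E
```

```text
27.1 [0.5067 0.038  0.2641] [ -0.2 -68.1] [ 0.9 -1.  -0.9] 0.04
wrist mid
 pale
2003 px (320, 177) z 0.0622 rect [0.5058 0.0387] -30.2 [158.  24.] mean [0.5024 0.0409]
2268 px (420, 178) z 0.062 rect [0.5761 0.1553] -30.7 [158.  24.] mean [0.5722 0.1561]
scene mid
194 px (370, 201) z 0.0419 rect [0.4797 0.123 ] 58.0 [104.  26.] mean [0.482  0.1228]
226 px (333, 218) z 0.0421 rect [0.604 0.062] 59.2 [147.  26.] mean [0.6019 0.0534]
 pale
371 px (342, 192) z 0.0618 rect [0.5078 0.035 ] -31.8 [163.  31.] mean [0.511  0.0356]
412 px (366, 222) z 0.0618 rect [0.5767 0.1527] -30.1 [164.  29.] mean [0.5801 0.1525]
side mid
 pale
297 px (275, 173) z 0.0599 rect [0.5744 0.1531] -29.6 [161.  39.] mean [0.5714 0.1528]
349 px (282, 194) z 0.0604 rect [0.5051 0.0381] -32.9 [160.  35.] mean [0.5027 0.0352]
wrist brown
1430 px (372, 129) z 0.0421 rect [0.4838 0.1331] 58.8 [112.  25.] mean [0.4828 0.134 ]
42 px (411, 157) z 0.0467 rect [0.5427 0.1616] -30.7 [41.  1.] mean [0.5425 0.1618]
1223 px (370, 222) z 0.0421 rect [0.5726 0.0798] 59.6 [111.  88.] mean [0.5991 0.0688]
```

View pics/end.png

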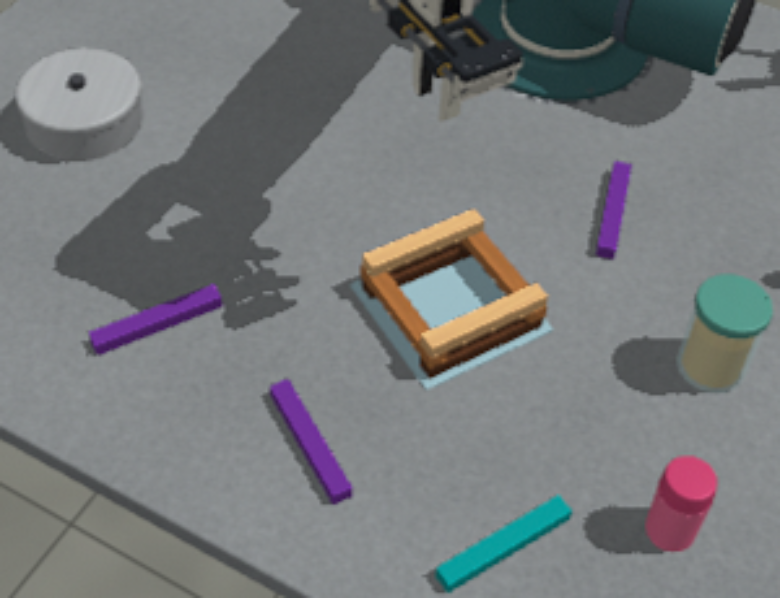

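The picture shows the stand complete at (455,295), all ends lined up, with the tin (78,100), shaker (683,503) and jar (725,335) undisturbed and the gripper clear. The measured poses are all within about 3 mm, so I hand it in.

```bash
python3 -c "
from bench import ctrl
print(ctrl.job_done())"
```

```text
the job is handed in; nothing more can be done
None
```

The pot stand is finished and handed in at about 27 s: the slipped slat was pushed square and flush, and both pale slats lie over the dark ones to within about 3 mm by the cameras; the tin, shaker and jar look untouched in the final picture, and the hand-in gave no verdict.

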